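# Mount the handheld microscope in the tilted bayonet sleeve

## Task

Take the cordless microscope out of its charging cradle and mount it in the tilted sleeve of the inspection stand, so that the polished specimen can be viewed obliquely, without glare: lugs in line with the slots, pushed in against the spring, turned clockwise and let spring back into its lock. Leave it locked and released, and do not shift the specimen on the stage.

Things in the scene. Friction and masses are not known exactly. Their poses are not given: they have to be found in the camera images.
- microscope: Cordless microscope, about 0.2 kg, 112 mm long, standing nose down in its cradle. Origin: end of the nose; z along its axis to the tail. z 0 to 38 mm: black round nose, 30 mm diameter, tip tapered to 24 mm. z 38 to 44: grey collar, 44 mm diameter. z 44 to 112: ivory grip with two flats. x points to one lug, y to one flat; half a turn about z makes no difference.
- microscope_grip (a point): Middle of the grip's length, on the axis, 78 mm from the nose's end; axes as microscope. Two flat sides 34 mm apart face +y and -y: grip across them. Across x the grip is round and 42 mm wide. Orange lines on the grip, its top and the collar, at +x and -x, mark the lugs.
- microscope_lugs (a point): On the axis, level with the top faces of the two steel bayonet lugs, 29 mm from the nose's end; axes as microscope. The lugs stand out of the nose along +x and -x to 20 mm from the axis; each is 8 mm wide and 5 mm high, its lower corners chamfered 1.5 mm.
- cradle: Dark grey round charging cradle, 72 mm across, fixed to the bench. Origin: centre of its underside. Its upright socket is 34 mm wide, floor at z = 5 mm, rim at z = 24 mm. The microscope stands loosely in it, turned any way, and lifts straight up and out.
- stand: Fixed inspection stand. Origin: centre of the underside of its grey base, 150 x 130 x 10 mm. A short post at its +y side carries the aluminium sleeve, 54 mm diameter, 44 mm long, tilted 30 degrees from vertical, mouth leaning to the stand's -x, towards the robot. Highest point 120 mm; post and clamp knob reach 76 mm to +y and 95 mm high.
- sleeve_entry (a point): Centre of the sleeve's mouth. z points out of the mouth along the axis. Bore 33 mm wide. x points to one of two facing slots (orange marks) for the lugs: they pass when the microscope's x lies along this x, either way round, within 9 degrees. The rim is 6 mm thick; with the nose's end 35 to 38 mm under this point the lugs are below it and free to turn; at 38 the collar meets the rim.
- sleeve_lock (a point): Same point and z as sleeve_entry, turned 70 degrees clockwise (looking into the mouth; -70 about z). x points to one of two facing lock pockets (blue marks), 3 mm deep in the rim's underside, 9 degrees play either way, then a hard stop. Locked: the microscope's x along this x, lugs sprung up into the pockets, nose's end 32 mm under this point, collar 6 mm off the rim.
- spring_ring (a joint): Travel of the spring ring at the bottom of the sleeve, on which the nose's end presses, in m: 0 when free (ring 30.5 mm under the mouth), 0.0015 with the microscope locked, 0.0075 with its collar on the rim. It pushes outwards along the sleeve, 5 N when free, 9 N at 0.0075.
- specimen: Red resin-mounted specimen, 30 mm diameter, 17 mm high, loose on the stand's black stage under the sleeve; its top is 32 mm above the bench. Origin: centre of its underside.

How it is judged:
On the way:
1. the microscope is pushed into the sleeve, pressing the spring ring down (value of joint spring_ring above 0.0045 m and z of microscope in the frame of sleeve_entry below -0.034 m and angle between the z axis of microscope and the z axis of sleeve_entry, either way round below 0.12 rad and distance between microscope and sleeve_entry below 0.042 m), for 0.1 s.
At the end, for the whole second after the job is handed in: The microscope is locked in the sleeve and let go, at rest: nose's end 30 to 33.8 mm under the mouth, within 4 mm of the axis, tilted from it less than 7 degrees, lugs within 17 degrees of the middle of the lock pockets (z of microscope in the frame of sleeve_lock between -0.0338 and -0.03 m and x of microscope in the frame of sleeve_lock between -0.004 and 0.004 m and y of microscope in the frame of sleeve_lock between -0.004 and 0.004 m and angle between the z axis of microscope and the z axis of sleeve_lock, either way round below 0.12 rad and angle between the x axis of microscope and the x axis of sleeve_lock, either way round below 0.3 rad and linear speed of microscope below 0.02 m/s); the robot touches nothing.
It fails at once if the specimen on the stage is shifted by more than 8 mm (distance of specimen from where it was at the start of the episode above 0.008 m).
It also fails if it takes over 43 s, if anything falls off the work surface, if the arm or the gripper's body presses on something with over 40 N, if the wrist force passes 120 N, or if a joint passes its speed limit or range.

## Robot

A 6-joint arm with a two-finger parallel gripper is mounted at the origin on a cart in front of the work surface, level with it; the furniture and walls round the work are solid. World frame = base frame: x ahead of the robot, y to its left, z up, the work surface at z = 0. Lengths are in m, angles in rad, forces in N, time in s.
With the tool pointing down it reaches from about 0.35 to 0.85 m from the base axis. Payload 8.1 kg.
Tool frame: the origin (TCP) lies on the centre line of the jaws, within the pads' length; the fingertips stand 22 mm ahead of it and the grasp point (between the pads) lies 3 mm ahead of it; z points along the fingers, y is the line along which they close (so a half turn about z gives the same grasp; the last joint's range is limited). The gripper opens to 93 mm and grips with 3 to 60 N. Pads are 15 mm wide; open, the fingers measure 128 mm over their backs; the gripper's body (75 mm by 188 mm) begins 65 mm behind the grasp point.
Start: joints at [-1.383, 0.13, 1.488, -0, 1.523, -0.085], TCP at [0.162, -0.578, 0.241] pointing down, gripper open.
Joint ranges: [-2.96, 2.96], [-0.89, 2.26], [0.02, 2.5], [-1.34, 4.48], [0, 2.73], [-2.66, 2.66]. Speed limits (rad/s): [2.39, 2.39, 2.79, 3.14, 3.14, 3.14].

## Interface

Orientations are given as a rotation vector (axis times angle).
In Python, from plant import robot gives the robot as it stands.
- The arm moves only by the shell command python3 inch.py [FORCE], which reads ROWS from standard input. ROWS is a JSON list of rows, 1 to 20 of them, each of 5 numbers: the finger opening in m, then dx, dy, dz in units of 100 mm, then a turn about the tool's z in units of 0.05 rad; each row shifts and turns the commanded pose from where the row before left it, along the tool's axes as they then stand; what a row does not reach is not made up. A row lasts 1/10 s, in which the tool goes at most 0.05 m and 0.15 rad, less where a joint would pass 70% of its speed; a pose out of reach is approached as far as the arm can. The fingers move at their own pace and stop on an object; FORCE is the grip in N (left out, the last holds). Time passes only in rows, so rows that do not move let the fingers close. It prints the time, the measured TCP pose, the force, the opening and the grip force at its end. Input that does not fit is refused with a message, and nothing moves.
- robot.read_state(): the state, without advancing time (a new reading comes with each control period).
- robot.read_camera(name): name is "side" or "top"; returns a dict with "image" (420x560x3 uint8, red, green, blue), "fx", "fy", "cx", "cy" (pixels), "R" (3x3) and "t" (3): a world point X has camera coordinates R X + t. Camera axes: x right, y down, z forward; pixel columns grow to the right and rows downward; lengths in m; the calibration is good to about 2 mm. A picture is of the moment at which its call begins. There is no depth.
- robot.close_job(): hands the job in; it is judged then, once.
The state is a dict: "t": time; "q": joint angles; "dq": joint speeds; "joint_torque": joint torques, N m; "tool_pos": TCP position; "orientation": TCP orientation; "force": force on the tool from outside, world axes, zero at the start; "wrist_torque": the same for the moment, N m; "opening": finger opening in m; "gripper_force": force on a finger pad.
Only numpy, scipy, OpenCV 4.12 (cv2) and the standard library are available. Lean on these libraries where they do the work, as an engineer would, in place of code of your own. Each camera call takes 0.05 s, during which the arm holds its last target. There are 200 camera calls.

## Working session

There is one attempt and no reset: what is moved stays moved. The work goes in short steps, Python scripts to look and compute and a shell command to move; the robot and the scene stay as the last step left them, time stands still between calls to the robot, and variables do not carry over. Pictures are saved under pics/ and viewed, at most 10 in all, crops included, and the job is handed in when it is done.

```bash
ls; mkdir -p pics; python3 - <<'E'
from plant import robot
import cv2
for n in("side","top"):
    c=robot.read_camera(n);cv2.imwrite(f"pics/{n}0.png",c["image"][:,:,::-1])
    print(n,c["fx"],c["fy"],c["cx"],c["cy"],c["R"],c["t"])
print(robot.read_state())
E
```

```text
inch.py
pics
plant.py
side 452.1132922507841 452.1132922507841 278.39078256430963 205.85172613645372 [[-0.99945126  0.02514261  0.02156435]
 [-0.00894315  0.42202211 -0.90654143]
 [-0.03189345 -0.90623683 -0.42156568]] [0.48589637 0.06601819 1.11116146]
top 451.3161980406831 451.3161980406831 285.8956686353598 202.13637591763396 [[-1.13318115e-02 -9.99935433e-01 -8.48928496e-04]
 [-9.90386477e-01  1.13406404e-02 -1.37862307e-01]
 [ 1.37863033e-01 -7.21462383e-04 -9.90451040e-01]] [0.06842708 0.52608218 0.9166001 ]
{'t': 0.1, 'q': array([-1.38338214e+00,  1.31090517e-01,  1.48915074e+00,  2.75644688e-05,
        1.52300885e+00, -8.54122499e-02]), 'dq': array([ 0.00210527, -0.00209075, -0.00264441, -0.00103503, -0.00014572,
       -0.00184449]), 'joint_torque': array([ 2.04603675e-03, -5.61341286e+01, -4.93094480e+01,  7.70048937e-02,
        2.90871563e-02, -4.18968625e-05]), 'tool_pos': array([ 0.16160829, -0.57733585,  0.2397002 ]), 'orientation': array([-3.11076666e+00, -4.26999483e-01,  8.94863160e-05]), 'force': array([-0.53187646, -0.0208844 ,  0.86791729]), 'wrist_torque': array([-0.02987918,  0.02411625,  0.02875816]), 'gripper_force': 0.0, 'opening': 0.09318958228406403}
```
View pics/side0.png

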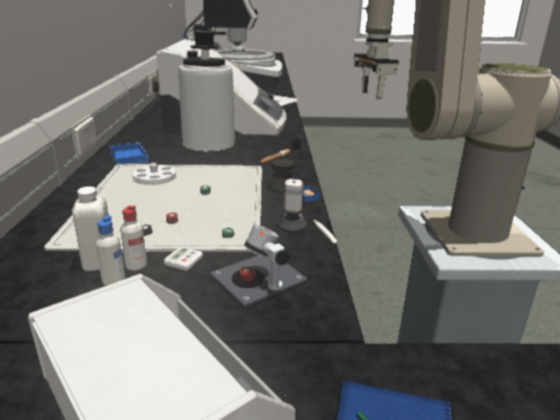

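View pics/top0.png

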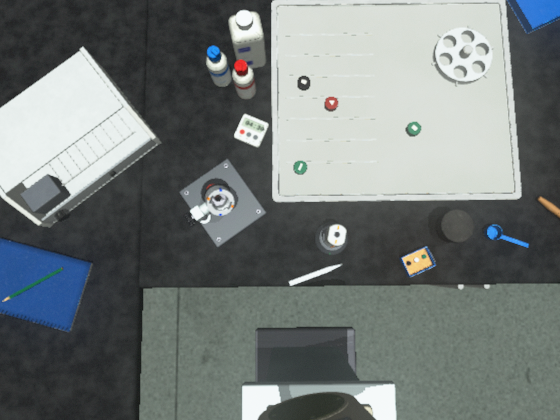

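The top view shows the microscope in its cradle near (335,236) and the stand near (222,202). The side view shows them near (293,205) and (262,270). I'll zoom in on both.

```bash
python3 - <<'E'
import cv2,numpy as np
a=cv2.imread("pics/top0.png");b=cv2.imread("pics/side0.png")
z=lambda im,x,y,w,h,s:cv2.resize(im[y:y+h,x:x+w],None,fx=s,fy=s,interpolation=cv2.INTER_CUBIC)
cv2.imwrite("pics/c1.png",np.hstack([z(a,175,153,95,100,8)]))
A=z(a,310,213,50,50,8);B=z(b,270,170,50,75,8);B2=z(b,205,220,105,90,6)
cv2.imwrite("pics/c2.png",np.hstack([A,B[:400]]))
cv2.imwrite("pics/c3.png",B2)
E
```

View pics/c1.png

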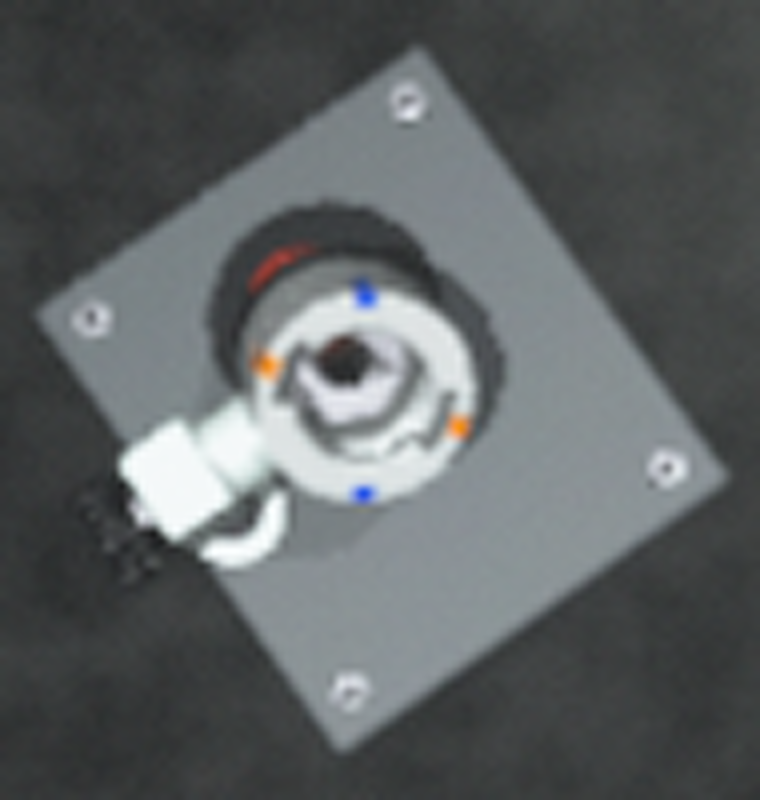

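View pics/c2.png

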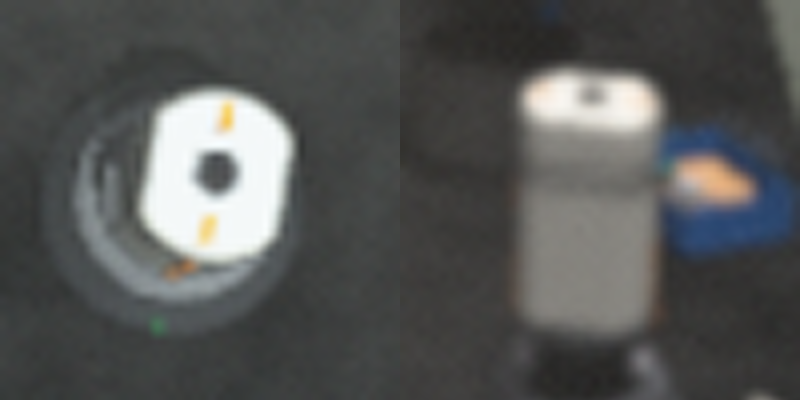

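View pics/c3.png

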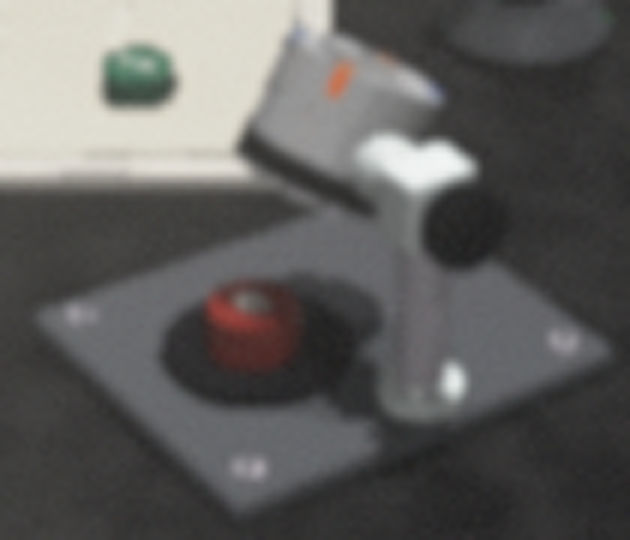

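The stand crop gives base corners at about (418,47), (38,315), (342,752) and (730,477). It also shows orange slots at (265,365) and (460,425), and blue pockets at (365,295) and (363,493). In the side crop the blue marks are at (297,35) and (435,92). On the microscope's top, orange lines at (227,116) and (208,229) give its heading. Next I'll measure all of this with masks.

```bash
cat > h.py <<'E'
import numpy as np,cv2
from plant import robot
def ray(c,p):
    d=c["R"].T@np.array([(p[0]-c["cx"])/c["fx"],(p[1]-c["cy"])/c["fy"],1]);return -c["R"].T@c["t"],d/np.linalg.norm(d)
def onplane(c,p,z):
    o,d=ray(c,p);return o+d*(z-o[2])/d[2]
def tri(c1,p1,c2,p2):
    (a,d),(b,e)=ray(c1,p1),ray(c2,p2)
    s=np.linalg.lstsq(np.c_[d,-e],b-a,rcond=None)[0];P,Q=a+s[0]*d,b+s[1]*e
    return (P+Q)/2,np.linalg.norm(P-Q)
def blobs(c,roi,lo,hi,amin=2):
    x,y,w,h=roi;m=cv2.inRange(cv2.cvtColor(c["image"][y:y+h,x:x+w],cv2.COLOR_RGB2HSV),np.array(lo),np.array(hi))
    n,l,s,ce=cv2.connectedComponentsWithStats(m);return [(s[i,4],np.round(ce[i]+[x,y],2)) for i in range(1,n) if s[i,4]>=amin]
OR=((5,110,120),(25,255,255));BL=((105,110,80),(130,255,255))
E
python3 - <<'E'
from h import *
T=robot.read_camera("top");S=robot.read_camera("side")
print("or",blobs(T,(195,180,45,40),*OR),"bl",blobs(T,(195,180,45,40),*BL))
print("S or",blobs(S,(240,220,45,40),*OR),"bl",blobs(S,(240,220,45,40),*BL))
print("mic",blobs(T,(325,220,25,30),(5,60,120),(30,255,255)))
m=cv2.inRange(cv2.cvtColor(T["image"],cv2.COLOR_RGB2HSV),np.array((0,0,170)),np.array((40,255,255)))[220:250,322:350]
cs=max(cv2.findContours(m,0,2)[0],key=cv2.contourArea);r=cv2.minAreaRect(cs);print("top rect",np.add(r[0],(322,220)),r[1:])
for p in (np.add(r[0],(322,220)),(310+215/8,213+172/8)): print(onplane(T,p,.117))
pb=np.array([[418,47],[38,315],[342,752],[730,477]])/8+[175,153]
P=np.array([onplane(T,p,.01) for p in pb]);print(P,P.mean(0))
ex=(P[1]-P[2])+(P[0]-P[3]);ey=(P[1]-P[0])+(P[2]-P[3])
print("yaw",np.arctan2(ex[1],ex[0]),np.arctan2(ey[1],ey[0])-np.pi/2,np.linalg.norm(ex)/2,np.linalg.norm(ey)/2)
pc=((pb[0]+pb[2])/2)
# cradle centre
E
```

```text
or [(np.int32(8), array([207.88, 198.12])), (np.int32(6), array([231.83, 205.83]))] bl [(np.int32(5), array([220.4, 189.2])), (np.int32(4), array([220.  , 214.25]))]
S or [(np.int32(9), array([261., 233.]))] bl []
mic [(np.int32(4), array([337.75, 227.25])), (np.int32(6), array([335.5, 241. ])), (np.int32(7), array([332.29, 246.14]))]
top rect [335.40000057 241.20000076] ((2.683281421661377, 4.4721360206604), 26.56505012512207)
[ 0.43927258 -0.03112688  0.117     ]
[ 0.45201952 -0.03428521  0.117     ]
[[0.62810011 0.1903669  0.01      ]
 [0.55462184 0.29333302 0.01      ]
 [0.43518233 0.20944167 0.01      ]
 [0.50808307 0.10518187 0.01      ]] [0.53149684 0.19958087 0.01      ]
yaw 0.6147974040516248 0.6149910329647286 0.14656590765289781 0.12685562443608653
```

```bash
python3 - <<'E'
from h import *
T=robot.read_camera("top");S=robot.read_camera("side")
f=lambda u,v,s,x,y:np.array([(u+.5)/s-.5+x,(v+.5)/s-.5+y])
a,b=[onplane(T,f(u,v,8,310,213),.117) for u,v in((227,116),(208,229))]
print("mic top",(a+b)/2,onplane(T,f(215,172,8,310,213),.117),"x yaw",np.arctan2(*(a-b)[1::-1]))
# corners of flats in top crop: left flat (160,110)-(140,215), right (293,150)-(275,230)
for p in(((160,110),(140,212)),((295,140),(277,235))):
  a,b=[onplane(T,f(*q,8,310,213),.117) for q in p];print("flat yaw",np.arctan2(*(a-b)[1::-1]))
# side: dot on top at crop(592,97)->
q=f(592-400,97,8,270,170);print("tri mic",tri(T,f(215,172,8,310,213),S,q))
sl=onplane(T,(220.0,201.85),.1065);print("sleeve",sl,"tri",tri(T,(220.0,201.85),S,f(366,63.5,6,205,220)))
for p in((220.4,189.2),(220,214.25)): pass
print(tri(T,(220.4,189.2),S,f(435,92,6,205,220)),tri(T,(220.4,189.2),S,f(297,35,6,205,220)))
print(tri(T,(220,214.25),S,f(435,92,6,205,220)),tri(T,(220,214.25),S,f(297,35,6,205,220)))
y=.615;ex=np.array([np.cos(y),np.sin(y),0]);ey=np.array([-np.sin(y),np.cos(y),0]);n=-ex*.5+np.array([0,0,.866]);u=ex*.866+np.array([0,0,.5])
for p in((207.88,198.12),(231.83,205.83),(220.4,189.2),(220,214.25)):
  o,d=ray(T,p);X=o+d*(n@(sl-o))/(n@d)-sl;print(np.degrees(np.arctan2(X@ey,X@u)),np.linalg.norm(X))
E
```

```text
mic top [ 0.45276806 -0.03407114  0.117     ] [ 0.45286532 -0.03347109  0.117     ] x yaw -0.1930044643739171
flat yaw -0.2173461892286929
flat yaw -0.21617170465146446
tri mic (array([ 0.4522703 , -0.03346646,  0.11642207]), np.float64(0.00127061466451601))
sleeve [0.51912017 0.1913251  0.1065    ] tri (array([0.51871023, 0.1915807 , 0.10498741]), np.float64(0.0012391148277937868))
(array([0.52011006, 0.19385752, 0.10111626]), np.float64(0.049622144904800776)) (array([0.54161838, 0.18966473, 0.11430183]), np.float64(0.0024580983440519884))
(array([0.49580773, 0.19277041, 0.09526299]), np.float64(0.000387623138280028)) (array([0.51743764, 0.19001938, 0.11136402]), np.float64(0.04625691884481722))
35.283066670530296 0.025030136052864915
-146.20974850788323 0.025205492319593334
-36.30530083834092 0.02557648145064637
145.43679392607652 0.02550174204365671
```

The manual's scale: shifts go in units of 100 mm and turns go in units of 0.05 rad. Converting my numbers, -0.0317 m is -0.317, 0.0305 m is 0.305, 0.12 rad is 2.4.

```bash
echo '[[0.093,0.305,-0.317,0,0],[0.093,0.305,-0.317,0,0],[0.093,0.305,-0.317,0,0],[0.093,0.305,-0.317,0,0],[0.093,0.305,-0.317,0,0],[0.093,0.305,-0.317,0,0],[0.093,0.305,-0.317,0,0],[0.093,0.305,-0.317,0,0],[0.093,0.305,-0.317,0,0],[0.093,0.305,-0.317,0,0],[0.093,0.305,-0.317,0,0],[0.093,0.305,-0.317,0,0],[0.093,0.305,-0.317,0,0],[0.093,0.305,-0.317,0,0],[0.093,0,0,0.15,2.4],[0.093,0,0,0.15,2.4],[0.093,0,0,0.15,2.4],[0.093,0,0,0.15,2.4]]' | python3 inch.py 40
cat >> h.py <<'E'
from scipy.spatial.transform import Rotation as Ro
def tcp():
    s=robot.read_state();return s,np.array(s["tool_pos"]),Ro.from_rotvec(s["orientation"]).as_matrix()
E
python3 - <<'E'
from h import *
s,p,R=tcp();print(s["t"],p,s["q"]);print(R)
print("delta tool",R.T@(np.array([.4525,-.034,.086])-p),"yaw err turn",np.arctan2(R[1,0],R[0,0])+.205)
E
```

```text
t: 2.1
tool_pos: [0.4533, -0.0351, 0.1801]
orientation: [3.124, -0.332, 0.0]
force: [0.4, -0.7, 0.2]
opening: 0.0932
gripper_force: 0.0
2.1 [ 0.45332481 -0.03508718  0.18008075] [-1.90083495e-01 -2.37484632e-01  1.95399940e+00 -1.02758622e-05
  1.42498608e+00  1.59222546e+00]
[[ 9.77714782e-01 -2.09937602e-01  8.82345762e-05]
 [-2.09937600e-01 -9.77714786e-01 -2.73301979e-05]
 [ 9.20058860e-05  8.19738333e-06 -9.99999996e-01]]
delta tool [-0.00104333 -0.00089056  0.09408065] yaw err turn -0.006511138133622141
```

```bash
echo '[[0.093,-0.01,-0.01,0.4,0],[0.093,0,0,0.35,0],[0.093,0,0,0.19,0],[0.093,0,0,0,0],[0,0,0,0,0],[0,0,0,0,0],[0,0,0,0,0],[0,0,0,0,0],[0,0,0,0,0],[0,0,0,0,0]]' | python3 inch.py 40
```

```text
t: 3.1
tool_pos: [0.4528, -0.0342, 0.087]
orientation: [3.125, -0.325, 0.001]
force: [-0.5, 1.1, -0.5]
opening: 0.0496
gripper_force: 0.0
```

Converted, -0.05 m is -0.5, -0.04 m is -0.4.

```bash
echo '[[0,0,0,0,0],[0,0,0,0,0],[0,0,0,0,0],[0,0,0,0,0],[0,0,0,-0.2,0],[0,0,0,-0.4,0],[0,0,0,-0.5,0],[0,0,0,-0.5,0],[0,0,0,-0.5,0]]' | python3 inch.py; python3 - <<'E'
from h import *
s,p,R=tcp();print(p,s["q"],s["opening"],s["gripper_force"]);print(R)
r=.62;a=.615+np.arcsin(.051/r)
print("to tilt start tool", R.T@(np.array([r*np.cos(a),r*np.sin(a),.33])-p))
E
```

```text
t: 4.0
tool_pos: [0.4519, -0.034, 0.2981]
orientation: [-3.125, 0.325, 0.001]
force: [0.7, -0.1, -2.6]
opening: 0.0335
gripper_force: 40.0
[ 0.45188758 -0.03402992  0.29808803] [-1.88443208e-01 -2.91131487e-01  1.78362596e+00  6.93103799e-05
  1.64998460e+00  1.58951161e+00] 0.03346784247641283 39.950347007252276
[[ 9.78620046e-01 -2.05674668e-01 -8.57777203e-04]
 [-2.05674542e-01 -9.78620421e-01  2.33921588e-04]
 [-8.87550032e-04 -5.24974222e-05 -9.99999605e-01]]
to tilt start tool [-0.06604702 -0.42775588 -0.0318309 ]
```

Converted, -0.0428 m is -0.428, -0.0366 m is -0.366.

```bash
echo '[[0,-0.066,-0.428,-0.03,0],[0,-0.066,-0.428,-0.03,0],[0,-0.066,-0.428,-0.03,0],[0,-0.066,-0.428,-0.03,0],[0,-0.066,-0.428,-0.03,0],[0,-0.066,-0.428,-0.03,0],[0,-0.066,-0.428,-0.03,0],[0,-0.066,-0.428,-0.03,0],[0,-0.066,-0.428,-0.03,0],[0,-0.066,-0.428,-0.03,0],[0,0.34,-0.366,0,0],[0,0.34,-0.366,0,0],[0,0.34,-0.366,0,0],[0,0.34,-0.366,0,0]]' | python3 inch.py; python3 - <<'E'
from h import *
s,p,R=tcp();print(p,s["q"],np.hypot(p[0],p[1]));print(R)
E
```

```text
t: 5.4
tool_pos: [0.6231, 0.5023, 0.3261]
orientation: [3.123, -0.324, -0.003]
force: [1.1, 1.0, -1.7]
opening: 0.034
gripper_force: 40.0
[0.6231114  0.50233045 0.32613638] [ 6.14496699e-01  7.45578403e-01  5.47800495e-01 -5.04689899e-05
  1.85037745e+00  2.39227498e+00] 0.800377221216716
[[ 0.9786515  -0.20551939 -0.0017399 ]
 [-0.20552172 -0.97865171 -0.0012871 ]
 [-0.00143824  0.00161722 -0.99999766]]
```

Converted, -0.0366 m is -0.366, 0.034 m is 0.34.

```bash
echo '[[0,0.34,-0.366,0,0],[0,0.34,-0.366,0,0],[0,0.34,-0.366,0,0]]' | python3 inch.py; python3 - <<'E'
from h import *
s,p,R=tcp();print(p,s["q"],np.hypot(p[0],p[1]));print(R)
print("tilt",np.degrees(np.arccos(-R[2,2])),"az",np.arctan2(R[1,2],R[0,2]))
E
```

```text
t: 5.7
tool_pos: [0.6798, 0.5397, 0.3168]
orientation: [-3.099, 0.322, -0.04]
force: [46.5, 34.5, 37.2]
opening: 0.0337
gripper_force: 39.9
[0.67976394 0.53967325 0.31680885] [0.61100417 1.0979915  0.02165035 0.00263602 1.98568864 2.38998296] 0.8679436817486083
[[ 0.97831025 -0.20520141  0.02830974]
 [-0.20586165 -0.97831607  0.02277381]
 [ 0.02302266 -0.02810774 -0.99933974]]
tilt 2.0821864936320194 az 0.6774493004652348
```

```bash
echo '[[0,0,0,0,0],[0,0,0,0,0]]' | python3 inch.py; python3 - <<'E'
from h import *
s,p,R=tcp();print(p,s["q"],np.hypot(p[0],p[1]),s["force"],s["joint_torque"])
print("tilt",np.degrees(np.arccos(-R[2,2])),"az",np.arctan2(R[1,2],R[0,2]))
S=robot.read_camera("side");cv2.imwrite("pics/s1.png",S["image"][:,:,::-1])
E
```

```text
t: 5.9
tool_pos: [0.6795, 0.5392, 0.3129]
orientation: [-3.103, 0.323, -0.034]
force: [-0.5, 1.2, -0.5]
opening: 0.0339
gripper_force: 40.0
[0.67946847 0.53923001 0.31292895] [0.61082288 1.09981331 0.02594866 0.00252289 1.98502656 2.39005196] 0.8674366851249118 [-0.49828693  1.18779625 -0.54932385] [-2.50855833e-01 -8.90418291e+01 -4.44717872e+01 -3.91828199e-02
 -2.65828008e-01 -6.24833250e-03]
tilt 1.7698308761208204 az 0.6856719946287624
```

View pics/s1.png

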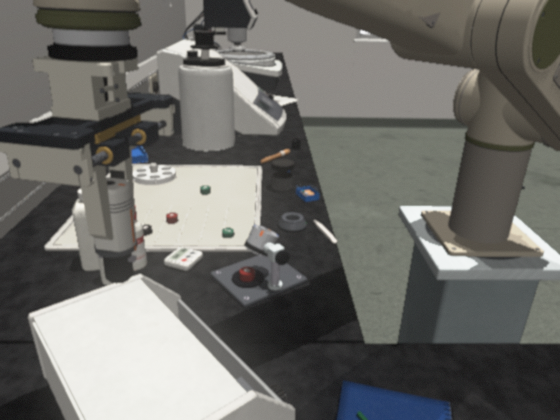

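The microscope is held firmly at about (112,225) and clear of everything. Pushing against the reach limit does start to tilt the tool, so I'll push on more gently.

```bash
cat > st.py <<'E'
from h import *
s,p,R=tcp();print(p,s["q"],s["force"].round(1));print(R.round(4).tolist());print("tilt",np.degrees(np.arccos(-R[2,2])),"az",np.arctan2(R[1,2],R[0,2]))
E
echo '[[0,0.136,-0.146,0,0],[0,0.136,-0.146,0,0],[0,0.136,-0.146,0,0],[0,0,0,0,0]]' | python3 inch.py >/dev/null; python3 st.py; echo '[[0,0,0,-0.2,0],[0,0,0,-0.2,0],[0,0,0,-0.2,0],[0,0,0,0,0]]' | python3 inch.py>/dev/null; python3 st.py
```

```text
[0.69814562 0.54952606 0.3061017 ] [0.60722119 1.1111295  0.0223958  0.00521674 1.92725711 2.38753821] [-0.2 -0.3 -2.2]
[[0.9769, -0.204, 0.0635], [-0.2073, -0.977, 0.0501], [0.0518, -0.0621, -0.9967]]
tilt 4.638278283489113 az 0.6677142890146721
[0.68247688 0.53765843 0.36544564] [0.60589411 1.04160747 0.0223923  0.00638553 1.97942863 2.38662883] [ 0.  -0.3 -1.5]
[[0.9762, -0.2027, 0.0772], [-0.2076, -0.9763, 0.0606], [0.0631, -0.0752, -0.9952]]
tilt 5.63395171481329 az 0.6656176772321639
```

Converted, 0.03 m is 0.3, -0.022 m is -0.22.

```bash
echo '[[0,0.3,0.28,0,0],[0,0.11,0.1,0,0],[0,0.2,-0.22,0,0],[0,0.2,-0.22,0,0],[0,0.2,-0.22,0,0],[0,0.2,-0.22,0,0],[0,0.2,-0.22,0,0],[0,0.2,-0.22,0,0]]' | python3 inch.py >/dev/null; python3 st.py
```

```text
[0.7621883  0.53027824 0.33268874] [0.54545594 1.0884515  0.02241548 0.01942274 1.81380166 2.32986332] [-0.3  0.4 -1.9]
[[0.966, -0.1912, 0.1741], [-0.2147, -0.9683, 0.1277], [0.1442, -0.1608, -0.9764]]
tilt 12.472426458845487 az 0.6328520630704
```

Converted, -0.033 m is -0.33, 0.03 m is 0.3.

```bash
echo '[[0,0.3,-0.33,-0.1,0],[0,0.3,-0.33,-0.1,0],[0,0.3,-0.33,-0.1,0],[0,0.3,-0.33,-0.1,0],[0,0.3,-0.33,-0.1,0],[0,0.3,-0.33,-0.1,0]]' | python3 inch.py >/dev/null; python3 st.py
```

```text
[0.80370687 0.56334168 0.3873897 ] [0.54848885 1.04941635 0.0232221  0.0295158  1.65191643 2.33602219] [-0.4  0.8 -2.2]
[[0.9311, -0.155, 0.3301], [-0.2405, -0.9415, 0.2362], [0.2742, -0.2993, -0.9139]]
tilt 23.94839198753467 az 0.6210172789541474
```

Converted, -0.033 m is -0.33, 0.03 m is 0.3.

```bash
echo '[[0,0.3,-0.33,-0.1,0],[0,0.3,-0.33,-0.1,0],[0,0.3,-0.33,-0.1,0],[0,0,0,0,0]]' | python3 inch.py >/dev/null; python3 st.py
```

```text
[0.8177812  0.57535988 0.43082505] [0.54964346 1.01690466 0.02245637 0.03438962 1.58491996 2.33808895] [ 0.7 -0.3 -1.3]
[[0.906, -0.1278, 0.4035], [-0.2582, -0.9223, 0.2875], [0.3354, -0.3646, -0.8686]]
tilt 29.698769142028084 az 0.6190909511336874
```

```bash
cat >> h.py <<'E'
yw=.615;C=np.array([.519,.1915,.106])
ex=np.array([np.cos(yw),np.sin(yw),0]);ey=np.array([-np.sin(yw),np.cos(yw),0]);ez=np.array([0,0,1.])
n=-.5*ex+.866*ez;u=.866*ex+.5*ez
def slot(deg): a=np.radians(deg);return np.cos(a)*u+np.sin(a)*ey
def report(nose=.082):
    s,p,R=tcp();print("t",s["t"],"q",s["q"].round(3),"F",s["force"].round(1),"tor",s["wrist_torque"].round(2),"grip",s["opening"],s["gripper_force"])
    N=p+R[:,2]*nose;d=N-C
    print("nose in sleeve frame (u,ey,n) mm",(np.array([u@d,ey@d,n@d])*1e3).round(1),"axis err deg (u,ey)",np.degrees([-R[:,2]@u,-R[:,2]@ey]).round(2),"x ang",np.degrees(np.arctan2(R[:,0]@ey,R[:,0]@u)).round(1),"(slot 35 lock -35)")
    return p,R
E
python3 - <<'E'
from h import *
p,R=report();print("delta tool to standoff",R.T@(C+n*.142-p))
E
```

```text
t 8.55 q [0.55  1.017 0.022 0.034 1.585 2.338] F [ 0.7 -0.3 -1.3] tor [-0.23  0.29  0.03] grip 0.03350712220595127 39.95042038382962
nose in sleeve frame (u,ey,n) mm [565.1 141.3 -33.5] axis err deg (u,ey) [ 0.3  -0.12] x ang -47.2 (slot 35 lock -35)
delta tool to standoff [-0.2812641   0.51103888 -0.09075319]
```

Converted, 0.0393 m is 0.393, -0.0216 m is -0.216.

```bash
echo '[[0,0,0,-0.4,0],[0,-0.216,0.393,-0.05,0],[0,-0.216,0.393,-0.05,0],[0,-0.216,0.393,-0.05,0],[0,-0.216,0.393,-0.05,0],[0,-0.216,0.393,-0.05,0],[0,-0.216,0.393,-0.05,0],[0,-0.216,0.393,-0.05,0],[0,-0.216,0.393,-0.05,0],[0,-0.216,0.393,-0.05,0],[0,-0.216,0.393,-0.05,0],[0,-0.216,0.393,0,0],[0,-0.216,0.393,0,0]]' | python3 inch.py >/dev/null; python3 - <<'E'
from h import *
p,R=report();print("delta tool to standoff",R.T@(C+n*.142-p))
E
```

```text
t 9.85 q [ 0.202 -0.393  1.974  0.226  1.096  1.923] F [-0.6  0.  -1. ] tor [-0.24  0.33 -0.04] grip 0.03378867118788355 39.95143573964015
nose in sleeve frame (u,ey,n) mm [119.9  25.8  52. ] axis err deg (u,ey) [ 0.58 -0.13] x ang -47.1 (slot 35 lock -35)
delta tool to standoff [-0.06348474  0.10589454 -0.00678958]
```

Converted, 0.0353 m is 0.353, -0.0211 m is -0.211, -0.1435 rad is -2.87.

```bash
echo '[[0,-0.211,0.353,-0.02,0],[0,-0.211,0.353,-0.02,0],[0,-0.211,0.353,-0.02,0],[0,0,0,0,-2.87],[0,0,0,0,-2.87],[0,0,0,0,-2.87],[0,0,0,0,-2.87],[0,0,0,0,-2.87],[0,0,0,0,-2.87],[0,0,0,0,-2.87],[0,0,0,0,-2.87],[0,0,0,0,-2.87],[0,0,0,0,-2.87],[0,0,0,0,0]]' | python3 inch.py >/dev/null; python3 - <<'E'
from h import *
p,R=report();print("delta tool to standoff",R.T@(C+n*.142-p))
for k in("top","side"):
    c=robot.read_camera(k)
    X=c["R"]@C+c["t"];x,y=int(c["fx"]*X[0]/X[2]+c["cx"]),int(c["fy"]*X[1]/X[2]+c["cy"])
    im=cv2.resize(c["image"][y-50:y+30,x-50:x+50],None,fx=4,fy=4,interpolation=cv2.INTER_CUBIC)
    cv2.imwrite(f"pics/{k}2.png",im[:,:,::-1]);print(k,x-50,y-50)
a=np.hstack([cv2.imread(f"pics/{k}2.png") for k in("top","side")]);cv2.imwrite("pics/j2.png",a)
E
```

```text
t 11.25 q [-0.003 -0.681  2.26   0.318  1.153  0.269] F [ 0.3  0.2 -1.7] tor [-0.23  0.27 -0.  ] grip 0.03377968085667395 39.9487162171863
nose in sleeve frame (u,ey,n) mm [ 0.8  0.2 59.1] axis err deg (u,ey) [ 0.61 -0.13] x ang 35.2 (slot 35 lock -35)
delta tool to standoff [-0.00142147 -0.00097173 -0.00084286]
top 169 151
side 215 179
```

View pics/j2.png

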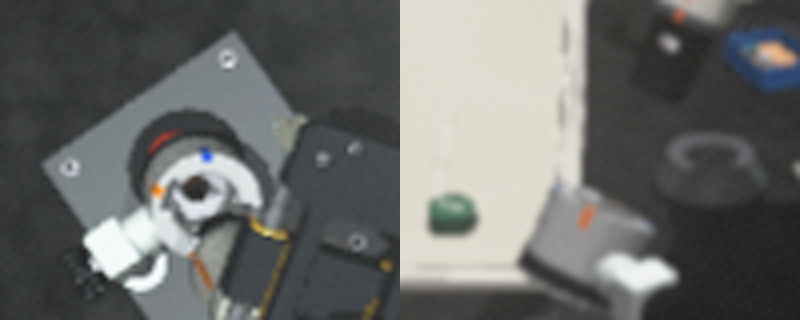

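The side crop shows the nose's end at about (655,95), on the extended sleeve axis, and the collar's orange mark lines up as expected. Inserting.

```bash
echo '[[0,-0.007,-0.004,0.3,0],[0,0,0,0.2,0],[0,0,0,0.09,0],[0,0,0,0.05,0],[0,0,0,0.05,0],[0,0,0,0.05,0],[0,0,0,0,0]]' | python3 inch.py >/dev/null; python3 -c "
from h import *
report()"
```

```text
t 12.05 q [ 0.056 -0.502  2.268  0.327  0.957  0.267] F [ 0.1 -0.3 -2.2] tor [-0.33  0.29  0.04] grip 0.03348759180686316 39.95056710205972
nose in sleeve frame (u,ey,n) mm [ -0.7   0.3 -15.1] axis err deg (u,ey) [ 0.61 -0.15] x ang 35.1 (slot 35 lock -35)
```

Converted, 0.004 m is 0.04, 0.002 m is 0.02.

```bash
echo '[[0,0,0,0.04,0],[0,0,0,0.04,0],[0,0,0,0.04,0],[0,0,0,0.02,0],[0,0,0,0,0]]' | python3 inch.py >/dev/null; python3 -c "
from h import *
report()"
```

```text
t 12.55 q [ 0.067 -0.463  2.266  0.33   0.92   0.264] F [ 0.1 -0.5 -1.9] tor [-0.26  0.38 -0.02] grip 0.033570814123970075 39.9502239539288
nose in sleeve frame (u,ey,n) mm [ -1.3   0.7 -29.5] axis err deg (u,ey) [ 0.66 -0.18] x ang 35.1 (slot 35 lock -35)
```

Converted, 0.003 m is 0.03, 0.0015 m is 0.015.

```bash
echo '[[0,0,0,0.03,0],[0,0,0,0.03,0],[0,0,0,0.015,0],[0,0,0,0,0],[0,0,0,0,0]]' | python3 inch.py >/dev/null; python3 -c "
from h import *
report()"
```

```text
t 13.05 q [ 0.072 -0.443  2.263  0.333  0.901  0.263] F [-5.1 -2.9  3.1] tor [-0.36  0.65  0.12] grip 0.03395578438209668 39.952226537279785
nose in sleeve frame (u,ey,n) mm [ -0.7   0.4 -36.3] axis err deg (u,ey) [ 0.6  -0.15] x ang 35.1 (slot 35 lock -35)
```

Converted, 0.0007 m is 0.007, 0.136 rad is 2.72.

```bash
echo '[[0,0,0,0.007,0],[0,0,0,0,0],[0,0,0,0,2.72],[0,0,0,0,2.72],[0,0,0,0,2.72]]' | python3 inch.py >/dev/null; python3 -c "
from h import *
report()"
```

```text
t 13.55 q [ 0.072 -0.441  2.262  0.333  0.898  0.676] F [-3.9 -1.4  4.7] tor [-0.15  0.32  0.06] grip 0.033802587580700046 39.94931758381426
nose in sleeve frame (u,ey,n) mm [  0.3  -0.  -36.6] axis err deg (u,ey) [ 0.51 -0.1 ] x ang 11.4 (slot 35 lock -35)
```

Turning freely, with no moment building up.

```bash
echo '[[0,0,0,0,2.72],[0,0,0,0,2.72],[0,0,0,0,2.72],[0,0,0,0,2.72],[0,0,0,0,2.72],[0,0,0,0,2.6],[0,0,0,0,0]]' | python3 inch.py >/dev/null; python3 -c "
from h import *
report()"
```

```text
t 14.25 q [ 0.072 -0.441  2.262  0.333  0.898  1.483] F [-3.2 -2.6  6.1] tor [-0.16  0.26 -0.06] grip 0.03432531301822518 39.95191305410117
nose in sleeve frame (u,ey,n) mm [  0.2  -0.1 -36.7] axis err deg (u,ey) [ 0.52 -0.1 ] x ang -34.8 (slot 35 lock -35)
```

Converted, -0.002 m is -0.02.

```bash
echo '[[0,0,0,-0.02,0],[0,0,0,-0.02,0],[0,0,0,0,0]]' | python3 inch.py >/dev/null; python3 -c "
from h import *
report()"; echo '[[0,0,0,-0.008,0],[0,0,0,0,0],[0,0,0,0,0]]' | python3 inch.py >/dev/null; python3 -c "
from h import *
report()"
```

```text
t 14.55 q [ 0.069 -0.453  2.264  0.332  0.909  1.48 ] F [-0.6 -0.7  4. ] tor [ 0.07 -0.33 -0.1 ] grip 0.033733231688197564 39.951345815788954
nose in sleeve frame (u,ey,n) mm [  0.1  -0.  -32.7] axis err deg (u,ey) [ 0.53 -0.1 ] x ang -34.6 (slot 35 lock -35)
t 14.85 q [ 0.069 -0.454  2.264  0.332  0.91   1.481] F [4.5 0.6 1.7] tor [ 0.17 -1.05 -0.24] grip 0.0339749195733198 39.94990046136081
nose in sleeve frame (u,ey,n) mm [ -0.2   0.1 -32.3] axis err deg (u,ey) [ 0.55 -0.11] x ang -34.7 (slot 35 lock -35)
```

Converted, -0.04 m is -0.4, -0.03 m is -0.3.

```bash
echo '[[0.06,0,0,0,0],[0.06,0,0,0,0],[0.06,0,0,0,0],[0.06,0,0,0,0],[0.07,0,0,-0.1,0],[0.07,0,0,-0.3,0],[0.07,0,0,-0.4,0],[0.07,0,0,-0.3,0],[0.07,0,0,-0.3,0],[0.07,0,0,0,0],[0.07,0,0,0,0]]' | python3 inch.py; python3 - <<'E'
from h import *
ims=[]
for k in("top","side"):
    c=robot.read_camera(k)
    X=c["R"]@(C+n*.04)+c["t"];x,y=int(c["fx"]*X[0]/X[2]+c["cx"]),int(c["fy"]*X[1]/X[2]+c["cy"])
    ims.append(cv2.resize(c["image"][y-60:y+60,x-50:x+50],None,fx=4,fy=4,interpolation=cv2.INTER_CUBIC))
    print(x-50,y-60)
cv2.imwrite("pics/j3.png",np.hstack(ims)[:,:,::-1])
E
```

```text
t: 15.95
tool_pos: [0.443, 0.1371, 0.2721]
orientation: [-2.784, -0.013, -0.6]
force: [0.1, 0.8, -0.4]
opening: 0.0701
gripper_force: 0.0
173 147
223 151
```

View pics/j3.png

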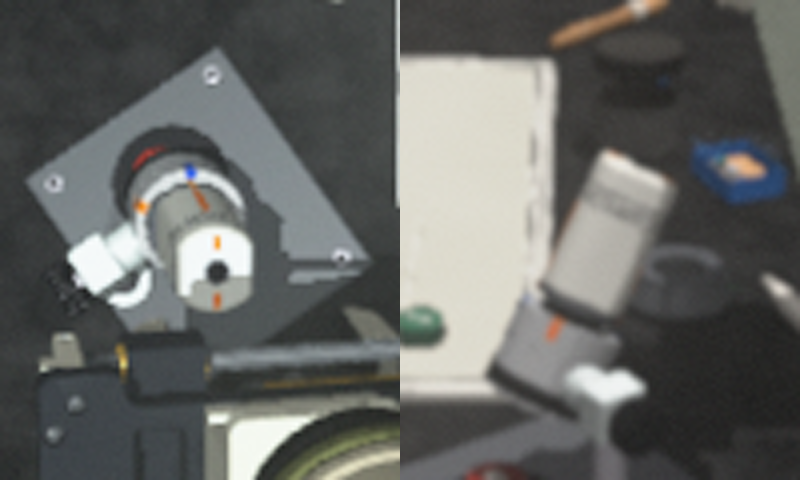

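The microscope sits in the sleeve with its orange line at (200,190), pointing at the blue pocket mark (190,172), and the gripper is clear. I'll check the depth numerically.

```bash
python3 - <<'E'
from h import *
T=robot.read_camera("top")
p=((217.5)/4-.5+173,271.5/4-.5+147)
o,d=ray(T,p)
s=np.linalg.lstsq(np.c_[n,-d],o-C,rcond=None)[0];X=o+d*s[1]-C
print("tail height along axis mm (expect 80)",s[0]*1e3,"miss",np.linalg.norm(C+n*s[0]-o-d*s[1])*1e3)
a,b=[np.array(q)/4-.375+[173,147] for q in((217.5,243),(217,301))]
f=lambda q:(lambda o,d:o+d*(n@(C+.08*n-o))/(n@d))(*ray(T,q))
v=f(a)-f(b);print("x ang (lock -35)",np.degrees(np.arctan2(v@ey,v@u)))
E
```

```text
tail height along axis mm (expect 80) 79.0986366741327 miss 0.13344288430241608
x ang (lock -35) -34.78559012429911
```

Depth is 79 mm against an expected 80, and the angle is −34.8° against −35°. That means locked, so I'm handing the job in.

```bash
python3 -c "
from plant import robot
print(robot.close_job())"
```

```text
the job is handed in; nothing more can be done
None
```

The microscope is mounted in the tilted sleeve, turned clockwise and sprung back into its lock, and released with the gripper clear; the job was handed in at about 16 s, but no verdict came back, and I did not measure the specimen again afterwards.

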